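# Close the open side of a casting frame with two interlocking formwork blocks

### The job

Close the open side of the casting frame: first press the studded blue block down onto the two studs of the frame's grey sill until it sits fully home, then press the smooth orange coping block fully home onto the blue block's studs. Both must end flat, tight on the layer below with no gap, and let go. Leave the stone tile in the frame, the red pot and the brush where they are.

Things in the scene. Friction and masses are not known exactly. Their poses are not given: they have to be found in the camera images.
- frame: Casting frame fixed on the table: plywood board 240 (x) x 210 (y) x 12 mm, origin at the centre of its underside. Three finished grey walls, 30 mm thick, tops 102 mm above the table: one at its -x side (centre line x = -90 mm), two side walls (centre lines y = -65 and +65 mm, from x = -75 to +36 mm). The +x side is open, with the studded sill.
- sill (a point): Centre of the flat top of the grey sill on the frame's open side: 70 mm from the frame's origin along +x, 22 mm above the table. The sill is 50 (x) x 160 (y) mm, axes as the frame's. Two white studs stand on it at y = -45 and +45 mm. The side walls end 9 mm from a block seated here. Seated, the blue block's centre is 20 mm above this point, its long side along the sill.
- lower_mid (a point): Centre (20 mm above the underside) of the loose studded blue block: 50 (x) x 160 (y) x 40 mm high without studs, about 200 g, upright on the table. Grip it across the 50 mm. Its underside has two square sockets, 26 mm wide, 18 mm deep, at y = -45 and +45 mm (1 mm clearance all round a stud). Fits either way round.
- lower_deck (a point): Centre of the flat top of the blue block, 40 mm above its underside, axes as the block's. Two white studs stand on it at y = -45 and +45 mm, the same as the sill's in size, spring catches and push needed. Seated here, the orange block's centre is 20 mm above this point.
- coping_mid (a point): Centre (20 mm above the underside) of the loose orange coping block: 50 (x) x 160 (y) x 40 mm high, smooth flat top, about 160 g, the same sockets as the blue block, either way round. Starts upright on the table. The two blocks lie left of the frame, one nearer the robot, one farther; which is which varies.
- tile: Bystander: a pale stone tile 55 x 75 x 16 mm lying on the board inside the frame, some 45 mm clear of the sill; origin at the centre of its underside.
- pot: Bystander: red plastic pot, 80 mm across and 75 mm tall, beyond the frame; origin at the centre of its underside.
- brush: Bystander: a hand brush lying on the table beyond the frame, pointing roughly along world y; origin at its underside.
- sill_stud (a point): Top centre of the sill's stud at +45 mm. Studs are 24 mm in diameter, 16 mm tall, the top 4 mm a cone. Steel spring catches bulge 2.5 mm from their +x and -x flanks: a block set on the studs stops on them 7 to 10 mm short of home; a push of 7 to 14 N straight down takes it over them until its underside rests on the sill, and they then hold it.
There are look-alikes about, which are no part of the job. Of the things that look like the part that bears coping_mid, the largest one is meant. There is more than one size of the part that bears lower_mid; the job needs the smaller.

How it is judged:
On the way, in this order (a step that is already met when the one before it is completed fails the run):
1. the blue block is pressed fully home on the sill's studs (z of lower_mid in the frame of sill between 0.017 and 0.022 m and horizontal distance between lower_mid and sill below 0.004 m and angle between the y axis of lower_mid and the y axis of sill, either way round below 0.06 rad and angle between lower_mid's own z axis and vertical below 0.03 rad), for 0.2 s.
2. the orange block is pressed fully home on the blue block's studs (z of coping_mid in the frame of lower_deck between 0.017 and 0.022 m and horizontal distance between coping_mid and lower_deck below 0.004 m and angle between the y axis of coping_mid and the y axis of lower_deck, either way round below 0.06 rad), for 0.2 s.
At the end, for the whole second after the job is handed in: Blue block home on the sill, orange home on the blue: each centre 17 to 22 mm above the surface it sits on (20 = home), within 4 mm of that surface's centre sideways, long side within 0.06 rad of the layer below, upright (blue within 0.03, orange within 0.04 rad) (all of step 1 and all of step 2 and angle between coping_mid's own z axis and vertical below 0.04 rad); the robot touches nothing.
It fails at once if the stone tile is moved more than 15 mm (distance of tile from where it was at the start of the episode above 0.015 m).
It fails at once if the pot is moved more than 20 mm (distance of pot from where it was at the start of the episode above 0.02 m).
It fails at once if the brush is moved more than 30 mm (distance of brush from where it was at the start of the episode above 0.03 m).
It also fails if it takes over 64 s, if anything falls off the work surface, if the arm or the gripper's body presses on something with over 40 N, if the wrist force passes 120 N, or if a joint passes its speed limit or range.

### The arm

A 7-joint arm with a two-finger parallel gripper is mounted at the origin on the work surface. World frame = base frame: x ahead of the robot, y to its left, z up, the work surface at z = 0. Lengths are in m, angles in rad, forces in N, time in s.
With the tool pointing down it reaches from about 0.425 to 0.95 m from the base axis. Payload 16.7 kg.
Tool frame: the origin (TCP) lies on the front face of the gripper's body, between the roots of the fingers; the fingertips stand 97 mm ahead of it and the grasp point (between the pads) lies 78 mm ahead of it; z points along the fingers, y is the direction in which the jaws open and shut (so a half turn about z gives the same grasp; the last joint's range is limited). The gripper opens to 94 mm and grips with 3 to 60 N. Pads are 16 mm wide; open, the fingers measure 119 mm over their backs; the gripper's body (75 mm by 177 mm) begins 78 mm behind the grasp point.
Start: joints at [-1.365, 0.426, 0.074, 1.606, -0.034, 1.111, -0.067], TCP at [0.235, 0.633, 0.303] pointing down, gripper open.
Joint ranges: [-2.85, 2.85], [-0.5, 2.14], [-1.23, 1.37], [0.21, 2.46], [-1.02, 4.16], [0.16, 2.05], [-2.73, 2.73]. Speed limits (rad/s): [1.89, 1.89, 2.39, 2.39, 3.01, 3.01, 3.01].

### API

Orientations are given as a unit quaternion [x, y, z, w].
In Python, from station import sense, cams, job gives the robot as it stands.
- The arm moves only by the shell command python3 -m inch 'ROWS'. ROWS is JSON, one flat list of numbers, 7 for each row, row after row: the shift along the tool's x, y, z in m, then the turn, a rotation vector about the tool's x, y, z in degrees, then the opening, from 0 (shut) to 1 (fully open). A call has 1 to 20 rows; each row shifts and turns the pose as measured when the row begins, along the tool's axes as they then stand; what a row does not reach is not made up. A row lasts 1/8 s, in which the tool goes at most 62.5 mm and 10.7 degrees, less where a joint would pass 70% of its speed; a pose out of reach is approached as far as the arm can. A call with a gripper value outside its range is refused whole. The fingers move at their own pace and stop on an object; the grip force is fixed at half the most. Time passes only in rows, so rows that do not move let the fingers close. It gives the time, the measured TCP pose, the force and the opening at its end, in the units of the state.
- sense(): the state, without advancing time (a new reading comes with each control period).
- cams.get_image(name): name is "side" or "top" or "wrist"; returns (picture, depth): 400x640x3 uint8, blue, green, red; 400x640 float32, m along the optical axis (not along the pixel's ray), 0 where there is no reading.
- cams.camera_model(name): a dict with "K" (3x3 intrinsics, pixels), "position" and "rotation" of the camera in the world; the wrist camera has in their place "mount" (4x4, takes a point from camera to tool coordinates, whose origin is the TCP and whose axes are the flange's). Camera axes: x right, y down, z forward; pixel columns grow to the right and rows downward; lengths in m; the calibration is good to about 2 mm. A picture is of the moment at which its call begins: read the wrist's pose just before it. camera_model takes no time and is no camera call.
- job.close_job(): hands the job in, once; it reports no verdict.
The state is a dict: "t": time; "qpos": joint angles; "joint_vel": joint speeds; "joint_torque": joint torques, N m; "ee_pos": TCP position; "tcp_rot": TCP orientation; "ft_force": force on the tool from outside, world axes, zero at the start; "ft_torque": the same for the moment, N m; "opening": finger opening in m.
Only numpy, scipy, OpenCV 4.12 (cv2) and the standard library are available. Lean on these libraries where they do the work, as an engineer would, in place of code of your own. Each camera call takes 0.05 s, during which the arm holds its last target. There are 200 camera calls.

## Working session

There is one attempt and no reset: what is moved stays moved. The work goes in short steps, Python scripts to look and compute and a shell command to move; the robot and the scene stay as the last step left them, time stands still between calls to the robot, and variables do not carry over. Pictures are saved under pics/ and viewed, about 8 in all and at most 12, crops included, and the job is handed in when it is done.

```bash
mkdir -p pics; ls
cat > h.py <<'E'
import numpy as np, cv2
from station import sense, cams, job
from scipy.spatial.transform import Rotation as R
def cam(n):
    m=cams.camera_model(n); K=np.array(m["K"])
    if n=="wrist":
        s=sense(); T=np.eye(4); T[:3,:3]=R.from_quat(s["tcp_rot"]).as_matrix(); T[:3,3]=s["ee_pos"]
        M=T@np.array(m["mount"]); return K,M[:3,:3],M[:3,3]
    return K,np.array(m["rotation"]),np.array(m["position"])
def grab(n,f=None):
    c=cam(n); im,d=cams.get_image(n)
    if f: cv2.imwrite("pics/"+f,im)
    return im,d,c
def pts(d,c):
    K,Rm,p=c; v,u=np.mgrid[:d.shape[0],:d.shape[1]]
    P=np.stack([(u-K[0,2])/K[0,0]*d,(v-K[1,2])/K[1,1]*d,d],-1)
    return P@Rm.T+p
def ray(u,v,z,c):
    K,Rm,p=c; r=Rm@np.array([(u-K[0,2])/K[0,0],(v-K[1,2])/K[1,1],1]); return p+r*(z-p[2])/r[2]
E
python3 - <<'E'
from h import *
print(sense())
for n in("top","side"):
    im,d,c=grab(n,n+"0.png"); np.savez(n+"0.npz",im=im,d=d,K=c[0],R=c[1],p=c[2]); print(n,c)
E
```

```text
pics
{'t': 0.0, 'qpos': array([-1.36451614,  0.42676935,  0.07383007,  1.60664753, -0.03408938,
        1.11078593, -0.06710496]), 'joint_vel': array([-0.00098927,  0.00087376,  0.00016988,  0.00090136,  0.00099644,
       -0.00119557, -0.00168985]), 'joint_torque': array([ 3.07533173e-04, -9.35804844e+01,  3.66720401e+00, -4.54199731e+01,
       -4.87691117e-02,  1.99243741e-02,  8.93709171e-05]), 'ee_pos': array([0.23501484, 0.63241216, 0.30193212]), 'tcp_rot': array([ 1.76960294e-01,  9.84217759e-01, -6.72243960e-04, -6.79638756e-05]), 'ft_force': array([-0.49523904, -0.12380782,  0.37183176]), 'ft_torque': array([-0.0234364 ,  0.01892401, -0.0100637 ]), 'opening': 0.09403260921422787}
top (array([[505.90210989,   0.        , 311.53507025],
       [  0.        , 505.90210989, 202.84253403],
       [  0.        ,   0.        ,   1.        ]]), array([ 0.71346102, -0.69444805,  0.07091999, -0.06070943]), array([0.27992944, 0.0964843 , 1.25662739]))
side (array([[516.44821853,   0.        , 321.667081  ],
       [  0.        , 516.44821853, 197.91728499],
       [  0.        ,   0.        ,   1.        ]]), array([ 0.86977353, -0.14445746,  0.0745076 , -0.46591273]), array([ 0.14759601, -0.99329063,  0.82076326]))
```

```bash
sed -i 's/np.array(m\["rotation"\]),np/R.from_quat(m["rotation"]).as_matrix(),np/' h.py
python3 - <<'E'
from h import *
for n in("top","side"):
    z=np.load(n+"0.npz"); c=cam(n); print((z['d']>0).mean())
    P=pts(z['d'],c); print(P[::80,::120].round(3).tolist())
E
```

```text
0.9960625
[[[1.349, 1.263, -0.486], [1.342, 0.8, -0.448], [1.35, 0.358, -0.436], [1.348, -0.08, -0.409], [1.348, -0.509, -0.383], [1.35, -0.931, -0.362]], [[0.821, 0.905, 0.001], [0.831, 0.593, 0.002], [0.842, 0.279, 0.001], [0.852, -0.039, 0.0], [0.863, -0.359, 0.0], [0.877, -0.687, -0.007]], [[0.604, 0.873, 0.004], [0.614, 0.572, 0.003], [0.613, 0.262, 0.038], [0.633, -0.041, -0.001], [0.643, -0.351, -0.001], [0.651, -0.664, 0.001]], [[0.402, 0.845, 0.004], [0.41, 0.553, -0.0], [0.413, 0.251, 0.044], [0.425, -0.041, 0.012], [0.434, -0.342, 0.003], [0.443, -0.647, -0.0]], [[0.232, 0.596, 0.391], [0.217, 0.534, 0.003], [0.227, 0.24, 0.055], [0.231, -0.044, -0.002], [0.239, -0.336, -0.0], [0.246, -0.626, 0.009]]]
0.9958515625
[[[-0.444, 1.754, 0.283], [0.112, 0.101, 0.591], [0.637, 1.772, 0.196], [1.295, 1.75, 0.15], [1.344, 0.716, 0.366], [1.341, 0.162, 0.483]], [[-0.554, 1.742, -0.072], [0.084, 0.03, 0.462], [0.593, 1.745, -0.218], [1.313, 1.748, -0.311], [1.348, 0.638, 0.083], [1.343, 0.084, 0.283]], [[-0.69, 1.761, -0.494], [0.058, -0.071, 0.345], [0.36, 0.463, 0.003], [0.724, 0.337, 0.003], [1.345, 0.543, -0.223], [1.349, 0.005, 0.064]], [[-0.626, 1.156, -0.586], [0.021, -0.081, 0.171], [0.279, 0.059, -0.0], [0.543, -0.1, 0.05], [0.858, -0.14, -0.001], [1.344, -0.09, -0.164]], [[-0.622, 0.812, -0.741], [-0.013, -0.14, 0.011], [0.226, -0.212, 0.002], [0.466, -0.293, -0.0], [0.708, -0.373, -0.003], [0.941, -0.46, 0.003]]]
```

View pics/top0.png

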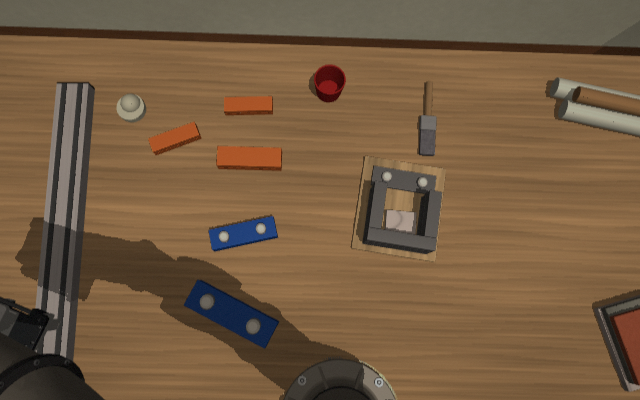

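View pics/side0.png

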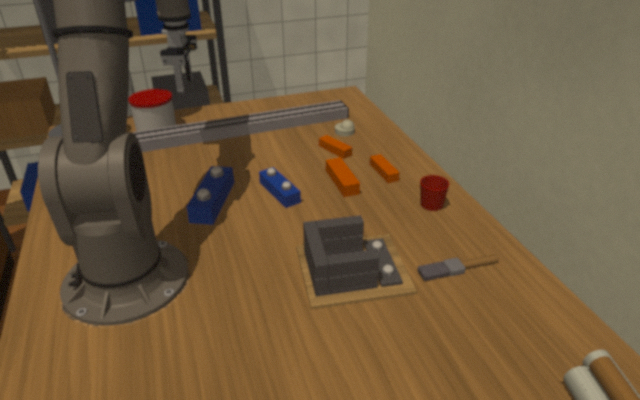

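Top view candidates are blue (243,232) at the smaller size and blue (232,313) at the larger, and orange (249,157) largest, (248,104) and (174,137). I choose the smaller blue at (243,232) and the largest orange at (249,157). The frame's sill studs are at (387,176) and (422,182).

```bash
cat > m.py <<'E'
from h import *
def blocks(im,d,c,zt=0.04,tol=.012):
    P=pts(d,c); hsv=cv2.cvtColor(im,cv2.COLOR_BGR2HSV)
    for nm,lo,hi in(("blue",(100,120,30),(130,255,255)),("orange",(3,150,80),(16,255,255))):
        m=cv2.inRange(hsv,lo,hi)
        m=cv2.morphologyEx(m,cv2.MORPH_CLOSE,np.ones((15,15),np.uint8)) if nm=="blue" else m
        n,l,s,_=cv2.connectedComponentsWithStats(m)
        for i in range(1,n):
            if s[i,4]<300: continue
            q=(l==i)&(np.abs(P[...,2]-zt)<tol)
            if q.sum()<200: continue
            v,u=np.nonzero(q); X=np.array([ray(a,b,zt,c)[:2] for a,b in zip(u,v)])
            r=cv2.minAreaRect((X*1000).astype(np.float32)); (x,y),(w,h),a=r
            if w<h: a+=90
            a=(a+90)%180-90
            print(nm,(u.mean().round(),v.mean().round()),"ctr mm",round(x,1),round(y,1),"LxW",round(max(w,h),1),round(min(w,h),1),"long ang",round(a,1),"z",np.median(P[...,2][q]).round(4))
E
python3 - <<'E'
from m import *
z=np.load("top0.npz"); c=cam("top"); im,d=z['im'],z['d']
blocks(im,d,c)
P=pts(d,c)
# wall tops
q=(abs(P[...,2]-.102)<.008)&(P[...,0]>.4)&(P[...,1]<0.1)&(P[...,1]>-.3)
q[:150]=0;q[:,:340]=0;q[:,460:]=0
v,u=np.nonzero(q);X=np.array([ray(a,b,.102,c)[:2] for a,b in zip(u,v)])
print("walls",cv2.minAreaRect((X*1000).astype(np.float32)),len(u))
# board
hsv=cv2.cvtColor(im,cv2.COLOR_BGR2HSV); print(hsv[176,387],hsv[182,422])
m=cv2.inRange(hsv,(0,0,130),(40,90,255)); m[:165]=0;m[195:]=0;m[:,:375]=0;m[:,440:]=0
n,l,s,cc=cv2.connectedComponentsWithStats(m)
for i in range(1,n):
    if s[i,4]>20: print(cc[i],s[i],ray(*cc[i],.036,c))
cv2.imwrite("pics/crop.png",cv2.resize(im[70:270,140:460],None,fx=2.5,fy=2.5,interpolation=cv2.INTER_CUBIC))
E
```

```text
blue (np.float64(243.0), np.float64(233.0)) ctr mm 431.6 246.6 LxW 158.9 51.0 long ang -76.1 z 0.041
blue (np.float64(234.0), np.float64(313.0)) ctr mm 241.8 264.7 LxW 216.0 68.5 long ang 64.2 z 0.0508
orange (np.float64(248.0), np.float64(103.0)) ctr mm 761.4 249.5 LxW 122.0 40.2 long ang -88.1 z 0.032
orange (np.float64(173.0), np.float64(136.0)) ctr mm 668.4 431.0 LxW 122.2 40.9 long ang -67.0 z 0.0322
orange (np.float64(249.0), np.float64(156.0)) ctr mm 622.7 241.0 LxW 160.6 53.4 long ang 89.9 z 0.0409
walls ((475.4154052734375, -132.9169158935547), (160.44398498535156, 141.80796813964844), 82.244873046875) 2145
[ 26  29 178] [ 26  29 178]
[386.81666667 175.9       ] [383 172   9   9  60] [ 0.58390933 -0.10369919  0.036     ]
[422.4137931  181.77586207] [418 178   9   9  58] [ 0.57151663 -0.19230824  0.036     ]
```

View pics/crop.png

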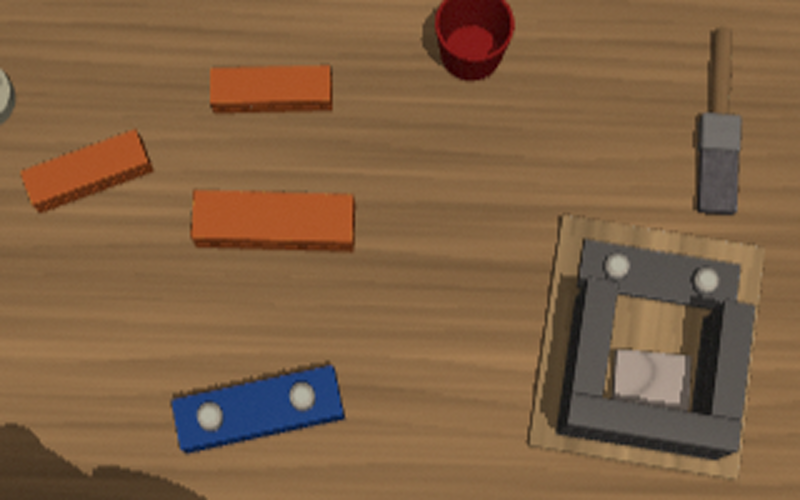

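```bash
cat >> h.py <<'E'
def go(x,y,z,jaw,turn_first=True):
    """TCP target in m; jaw = world angle (deg) of tool y. prints turn, then shift in the tool axes after the turn"""
    s=sense(); M=R.from_quat(s["tcp_rot"]).as_matrix()
    a=np.deg2rad(jaw); Y=np.array([np.cos(a),np.sin(a),0]); Z=np.array([0,0,-1.]); T=np.stack([np.cross(Y,Z),Y,Z],1)
    rv=np.rad2deg(R.from_matrix(M.T@T).as_rotvec()); D=np.array([x,y,z])-s["ee_pos"]
    print("pos",s["ee_pos"].round(4),"F",s["ft_force"].round(1),"open",round(s["opening"],4),"t",s["t"])
    print("turn",rv.round(2),"shift after",(T.T@D*1000).round(1),"shift now axes",(M.T@D*1000).round(1))
E
python3 - <<'E'
from h import *
print(cams.camera_model("wrist")["mount"].round(3)); 
go(.4316,.2466,.27,13.9)
E
```

```text
[[-0.    -0.967 -0.255  0.075]
 [ 1.    -0.    -0.    -0.001]
 [ 0.    -0.255  0.967 -0.082]
 [ 0.     0.     0.     1.   ]]
pos [0.2351 0.6324 0.3021] F [-0.8  0.5 -0.6] open 0.0943 t 0.1
turn [-6.000e-02  4.000e-02  5.571e+01] shift after [-421.8   98.1   32.1] shift now axes [-318.7 -293.2   32.4]
```

```bash
python3 -m inch '[0,0,0,0,0,9.3,1, 0,0,0,0,0,9.3,1, 0,0,0,0,0,9.3,1, 0,0,0,0,0,9.3,1, 0,0,0,0,0,9.3,1, 0,0,0,0,0,9.2,1, -0.054,0.0125,0.003,0,0,0,1, -0.054,0.0125,0.003,0,0,0,1, -0.054,0.0125,0.003,0,0,0,1, -0.054,0.0125,0.003,0,0,0,1, -0.054,0.0125,0.003,0,0,0,1, -0.054,0.0125,0.003,0,0,0,1, -0.054,0.0125,0.003,0,0,0,1, -0.04,0.01,0.008,0,0,0,1]'; python3 -c "
from h import *
go(.4316,.2466,.27,13.9)"
```

```text
t: 1.85
ee_pos: [0.42, 0.233, 0.2699]
tcp_rot: [0.627, 0.779, -0.003, 0.001]
ft_force: [1.2, 0.1, 0.4]
opening: 0.0941
pos [0.42   0.233  0.2699] F [1.2 0.1 0.4] open 0.0941 t 1.85
turn [-0.21  0.33 -1.58] shift after [10.4 14.5 -0.1] shift now axes [10.8 14.2 -0.2]
```

```bash
python3 -m inch '[0.0108,0.0142,0,0,0,-1.5,1, 0,0,0,0,0,0,1]' >/dev/null
python3 - <<'E'
from m import *
im,d,c=grab("wrist","w1.png"); np.savez("w1.npz",im=im,d=d)
go(.4316,.2466,.27,13.9)
blocks(im,d,c)
hsv=cv2.cvtColor(im,cv2.COLOR_BGR2HSV); print(hsv.reshape(-1,3)[::20011])
E
```

```text
pos [0.4323 0.2436 0.2694] F [-0.  -0.9 -0.3] open 0.0937 t 2.15
turn [-0.29  0.38 -0.34] shift after [ 3.   0.  -0.6] shift now axes [ 3.  -0.  -0.6]
blue (np.float64(176.0), np.float64(148.0)) ctr mm 237.7 257.8 LxW 218.7 77.0 long ang 64.3 z 0.0436
blue (np.float64(317.0), np.float64(183.0)) ctr mm 430.3 243.7 LxW 157.0 47.7 long ang -76.0 z 0.0398
orange (np.float64(575.0), np.float64(70.0)) ctr mm 660.7 425.9 LxW 119.0 40.0 long ang -66.8 z 0.0304
orange (np.float64(473.0), np.float64(219.0)) ctr mm 617.9 238.0 LxW 157.9 56.8 long ang -90.0 z 0.0396
orange (np.float64(582.0), np.float64(228.0)) ctr mm 750.1 269.4 LxW 79.4 40.7 long ang -86.7 z 0.0304
[[ 15 145 193]
 [111 170 216]
 [ 18 129 239]
 [ 19 124 245]
 [ 16 138 221]
 [ 14 136 152]
 [ 14 141 156]
 [ 10 210 174]
 [ 15 144 124]
 [ 18 129 239]
 [  9  58  75]
 [ 15  14  36]
 [  0  13  19]]
```

View pics/w1.png

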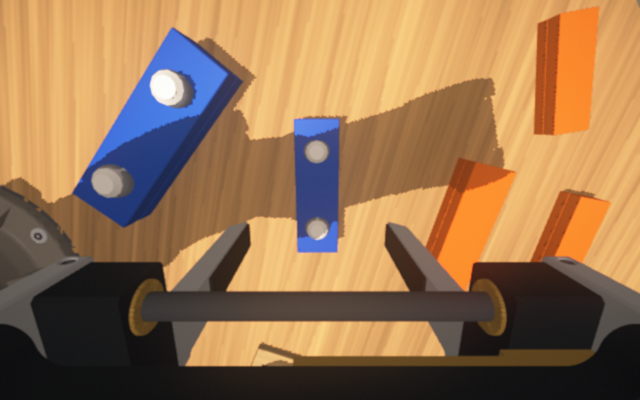

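Wrist view: blue target at (317,183) with studs at (317,151) and (317,228), and the bigger look-alike at left (160,128). Next I'll measure the studs in tool coordinates from depth.

```bash
cat >> m.py <<'E'
def studs(im,d,c,lo,hi,roi):
    """roi = u0,u1,v0,v1; blobs with world z in lo..hi -> mask, centroid via rays at median z, world + tool mm"""
    P=pts(d,c); u0,u1,v0,v1=roi; q=np.zeros(d.shape,np.uint8); q[v0:v1,u0:u1]=((P[...,2]>lo)&(P[...,2]<hi))[v0:v1,u0:u1]
    n,l,s,cc=cv2.connectedComponentsWithStats(q); out=[]
    st=sense(); M=R.from_quat(st["tcp_rot"]).as_matrix()
    for i in range(1,n):
        if s[i,4]<25: continue
        X=P[l==i]; z=np.median(X[:,2]); (u,v),r=cv2.minEnclosingCircle(np.argwhere(l==i)[:,::-1].astype(np.float32))
        w=X.mean(0); w2=ray(u,v,z,c); out.append(w)
        print("stud px",cc[i].round(1),"n",s[i,4],"r",round(r,1),"world",(w*1000).round(1),"circ",(w2*1000).round(1),"tool",((w-st["ee_pos"])@M*1000).round(1))
    return out
E
python3 - <<'E'
from m import *
z=np.load("w1.npz"); im,d=z['im'],z['d']; c=cam("wrist")
studs(im,d,c,.051,.062,(290,345,115,255))
E
```

```text
stud px [316.5 151.7] n 378 r 11.2 world [419.1 286.1  54.5] circ [418.8 286.4  54.8] tool [ 45.8  -1.8 214.6]
stud px [317.1 229.8] n 303 r 10.1 world [440.6 199.6  54.5] circ [440.3 200.1  54.9] tool [-43.4  -1.3 215.2]
```

```bash
python3 -m inch '[0.0012,-0.0015,0.03,-0.3,0.4,-0.3,1, 0,0,0.05,0,0,0,1, 0,0,0.045,0,0,0,1, 0,0,0.03,0,0,0,1,0,0,0.005,0,0,0,1,0,0,0,0,0,0,1]'; python3 -c "
from h import *
go(.4299,.2429,.105,14)"
```

```text
t: 2.9
ee_pos: [0.4277, 0.2492, 0.1061]
tcp_rot: [0.614, 0.789, 0.001, -0.001]
ft_force: [0.4, -0.6, 0.5]
opening: 0.0941
pos [0.4277 0.2492 0.1061] F [ 0.4 -0.6  0.5] open 0.0941 t 2.9
turn [ 0.04 -0.13  0.25] shift after [-6.7  0.6  1.1] shift now axes [-6.7  0.6  1.1]
```

```bash
python3 -m inch '[-0.0067,0.0006,0.001,0,0,0.2,1, 0,0,0,0,0,0,1]'; python3 -c "
from h import *
go(.4299,.2429,.105,14)"
```

```text
t: 3.15
ee_pos: [0.4307, 0.2433, 0.1071]
tcp_rot: [0.615, 0.788, 0.003, -0.0]
ft_force: [0.2, -0.2, 0.5]
opening: 0.094
pos [0.4307 0.2433 0.1071] F [ 0.2 -0.2  0.5] open 0.094 t 3.15
turn [ 0.19 -0.22  0.05] shift after [-0.2 -0.8  2.1] shift now axes [-0.2 -0.8  2.1]
```

```bash
python3 -m inch '[0,-0.0008,0.002,0.2,-0.2,0,1, 0,0,0,0,0,0,1]' >/dev/null; python3 -c "
from h import *
go(.4299,.2429,.105,14)"; python3 -m inch '[0,0,0,0,0,0,0.4, 0,0,0,0,0,0,0.3, 0,0,0,0,0,0,0.3, 0,0,0,0,0,0,0.3,0,0,0,0,0,0,0.3,0,0,0,0,0,0,0.3]'; python3 -c "
from h import *
go(.4299,.2429,.105,14)"
```

```text
pos [0.4302 0.2434 0.106 ] F [-0.2  0.3 -0.2] open 0.0935 t 3.4
turn [ 0.07 -0.07  0.04] shift after [-0.4 -0.4  1. ] shift now axes [-0.4 -0.4  1. ]
t: 4.15
ee_pos: [0.4303, 0.2436, 0.1061]
tcp_rot: [0.615, 0.788, 0.001, -0.0]
ft_force: [-0.2, 0.0, 1.6]
opening: 0.0501
pos [0.4303 0.2436 0.1061] F [-0.2  0.   1.6] open 0.0501 t 4.15
turn [ 0.07 -0.07  0.05] shift after [-0.6 -0.5  1.1] shift now axes [-0.6 -0.5  1.1]
```

Gripped at 50.1 mm. With the block in hand the wrist camera couldn't see the sill studs, so I'll let go, measure the sill from above, then come back.

```bash
python3 -m inch '[0,0,0,0,0,0,1,0,0,0,0,0,0,1,0,0,-0.03,0,0,0,1,0,0,-0.06,0,0,0,1,0,0,-0.06,0,0,8,1,0,0,0,0,0,7,1,0,0,0,0,0,7,1]' >/dev/null; python3 -c "
from h import *
go(.5783,-.1475,.26,-8)"
```

```text
pos [0.4301 0.243  0.2608] F [-0.4  0.1 -0.2] open 0.0942 t 5.025
turn [-0.01 -0.09 -0.58] shift after [-366.1  201.1    0.8] shift now axes [-3.640e+02  2.048e+02  2.000e-01]
```

```bash
python3 -m inch '[-0.052,0.0293,0,0,0,0,1,-0.052,0.0293,0,0,0,0,1,-0.052,0.0293,0,0,0,0,1,-0.052,0.0293,0,0,0,0,1,-0.052,0.0293,0,0,0,0,1,-0.052,0.0293,0,0,0,0,1,-0.04,0.022,0,0,0,0,1,0,0,0,0,0,0,1]' >/dev/null; python3 -c "
from h import *
go(.5783,-.1475,.25,-8)"
```

```text
pos [ 0.5771 -0.1449  0.2607] F [0.3 0.7 0.1] open 0.0937 t 6.025
turn [ 0.14 -0.19 -0.43] shift after [-2.4  1.6 10.7] shift now axes [-2.5  1.6 10.7]
```

```bash
python3 -m inch '[-0.0025,0.0016,0.0107,0.1,-0.2,-0.4,1,0,0,0,0,0,0,1]' >/dev/null
python3 - <<'E'
from m import *
im,d,c=grab("wrist","w2.png"); np.savez("w2.npz",im=im,d=d)
go(.5783,-.1475,.25,-8)
studs(im,d,c,.031,.042,(270,365,115,255))
E
```

```text
pos [ 0.5782 -0.1461  0.2492] F [-0.2  0.1 -0.5] open 0.0942 t 6.325
turn [ 0.   -0.03  0.07] shift after [-1.4  0.3 -0.8] shift now axes [-1.4  0.3 -0.8]
stud px [285.7 137.1] n 34 r 13.5 world [552.8 -81.3  36.3] circ [552.3 -82.7  36.3] tool [ 60.6 -34.1 212.9]
stud px [318.4 157.4] n 413 r 12.0 world [ 583.7 -107.    36.3] circ [ 583.8 -107.    36.8] tool [3.94e+01 1.00e-01 2.13e+02]
stud px [318.4 235. ] n 344 r 11.1 world [ 571.5 -194.8   36.2] circ [ 571.3 -193.9   36.7] tool [-4.93e+01  1.00e-01  2.13e+02]
stud px [280.7 241.8] n 89 r 11.7 world [ 527.4 -196.8   36.9] circ [ 525.9 -200.6   37. ] tool [-57.4 -43.3 212.3]
```

View pics/w2.png

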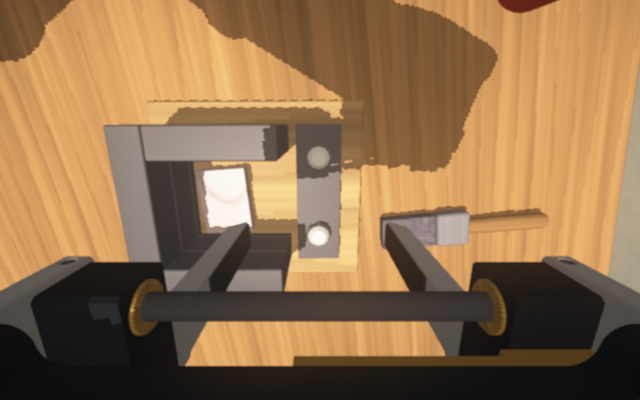

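Wrist view shows sill studs at (318,157) and (318,235), tile at (226,196) and brush at (465,225). Back to the blue block, viewing it again from the same height: the first grip centred it, which gives the camera's bias across the jaws.

```bash
python3 -m inch '[0.052,-0.0293,-0.002,0,0,0,1,0.052,-0.0293,-0.002,0,0,0,1,0.052,-0.0293,-0.003,0,0,0,1,0.052,-0.0293,-0.003,0,0,0,1,0.052,-0.0293,-0.003,0,0,0,1,0.052,-0.0293,-0.003,0,0,0,1,0.045,-0.02,-0.003,0,0,0,1,0,0,0,0,0,-8,1,0,0,0,0,0,-7,1,0,0,0,0,0,-7,1,0,0,0,0,0,0,1]' >/dev/null; python3 -c "
from h import *
go(.4303,.2436,.2694,14)"
```

```text
pos [0.4211 0.2552 0.2709] F [0.2 0.5 0.7] open 0.0941 t 7.7
turn [ 0.22 -0.35  1.76] shift after [-13.5   6.1   1.5] shift now axes [-13.7   5.7   1.5]
```

```bash
python3 -m inch '[-0.0137,0.0057,0.0015,0.2,-0.3,1.8,1,0,0,0,0,0,0,1]' >/dev/null
python3 - <<'E'
from m import *
im,d,c=grab("wrist"); np.savez("w3.npz",im=im,d=d)
go(.4303,.2436,.2694,14)
a=studs(im,d,c,.051,.062,(290,345,115,255)); print((sum(a)/2).round(4),np.rad2deg(np.arctan2(*(a[0]-a[1])[1::-1])))
E
```

```text
pos [0.4303 0.2435 0.2695] F [0.7 0.4 0.3] open 0.0941 t 8.0
turn [ 0.01 -0.07 -0.33] shift after [0.1 0.  0.1] shift now axes [0.1 0.  0.1]
stud px [316.9 152.3] n 380 r 11.2 world [418.7 286.7  54.6] circ [418.7 287.1  55. ] tool [ 44.5  -1.1 214.9]
stud px [317.5 230.4] n 306 r 10.3 world [440.2 200.3  54.7] circ [440.  200.3  55. ] tool [-44.6  -0.7 214.8]
[0.4294 0.2435 0.0546] 103.94701762874917
```

```bash
python3 -m inch '[0,0,0.05,0,0,0,1,0,0,0.05,0,0,0,1,0,0,0.042,0,0,0,1,0,0,0.018,0,0,0,1,0,0,0,0,0,0,1]' >/dev/null; python3 -c "
from h import *
go(.4303,.2436,.105,14)"
```

```text
pos [0.4312 0.2448 0.1055] F [ 0.9 -0.1  0.2] open 0.0937 t 8.625
turn [ 0.14 -0.13 -0.6 ] shift after [-0.9 -1.2  0.5] shift now axes [-0.9 -1.2  0.5]
```

```bash
python3 -m inch '[-0.0009,-0.0012,0,0.1,-0.1,-0.4,1,0,0,0,0,0,0,1,0,0,0,0,0,0,0.35,0,0,0,0,0,0,0.3,0,0,0,0,0,0,0.3,0,0,0,0,0,0,0.3,0,0,0,0,0,0,0.3,0,0,0,0,0,0,0.3]' >/dev/null; python3 -c "
from h import *
go(.4303,.2436,.106,14)"
```

```text
pos [0.4312 0.2446 0.1085] F [ 0.5 -0.7  0.8] open 0.0497 t 9.625
turn [ 0.25 -0.17 -0.2 ] shift after [-0.8 -1.2  2.5] shift now axes [-0.8 -1.2  2.5]
```

```bash
python3 -m inch '[0,0,-0.02,0,0,0,0.3,0,0,-0.05,0,0,0,0.3,0,0,-0.06,0,0,0,0.3,0,0,-0.03,0,0,8,0.3,0,0,0,0,0,7,0.3,0,0,0,0,0,7,0.3,0,0,0,0,0,0,0.3]' >/dev/null; python3 -c "
from h import *
go(.5786,-.1503,.25,-7.9)"
```

```text
pos [0.43   0.2432 0.2726] F [-0.1 -0.3 -2.1] open 0.05 t 10.5
turn [ 0.05 -0.15 -0.93] shift after [-369.3  201.3   22.6] shift now axes [-366.1  207.2   21.9]
```

```bash
python3 -m inch '[-0.052,0.0294,0,0,0,0,0.3,-0.052,0.0294,0,0,0,0,0.3,-0.052,0.0294,0,0,0,0,0.3,-0.052,0.0294,0,0,0,0,0.3,-0.052,0.0294,0,0,0,0,0.3,-0.052,0.0294,0,0,0,0,0.3,-0.045,0.0255,0,0,0,-0.9,0.3,0,0,0,0,0,0,0.3]' >/dev/null; python3 -c "
from h import *
go(.5786,-.1503,.2,-7.9)"
```

```text
pos [ 0.583  -0.1498  0.2695] F [ 0.2  0.7 -2.7] open 0.05 t 11.5
turn [-0.07 -0.04  1.93] shift after [-1.1 -4.3 69.5] shift now axes [-1.  -4.2 69.5]
```

```bash
python3 -m inch '[-0.001,-0.0043,0.03,0,0,1.9,0.3,0,0,0.045,0,0,0,0.3,0,0,0.02,0,0,0,0.3,0,0,0,0,0,0,0.3]' >/dev/null; python3 -c "
from h import *
go(.5786,-.1503,.16,-7.9)"
```

```text
pos [ 0.5782 -0.1494  0.1713] F [-0.5 -0.1 -1.7] open 0.05 t 12.0
turn [-0.17 -0.08  0.52] shift after [-0.9  0.6 11.3] shift now axes [-0.9  0.6 11.3]
```

```bash
python3 -m inch '[-0.0009,0.0006,0.01,-0.2,0,0.5,0.3,0,0,0.002,0,0,0,0.3,0,0,0,0,0,0,0.3]' >/dev/null; python3 -c "
from h import *
go(.5786,-.1503,.155,-7.9)"
```

```text
pos [ 0.5801 -0.1502  0.1613] F [ 0.7 -0.4 -2.3] open 0.0498 t 12.375
turn [ 0.24 -0.11  0.09] shift after [-0.3 -1.4  6.3] shift now axes [-0.3 -1.5  6.3]
```

```bash
python3 -m inch '[-0.0003,-0.0014,0.005,0.2,-0.1,0.1,0.3,0,0,0,0,0,0,0.3]' >/dev/null; python3 -c "
from h import *
go(.5786,-.1503,.15,-7.9)
from m import *
im,d,c=grab('top','t2.png'); cv2.imwrite('pics/t2c.png',cv2.resize(im[130:270,330:470],None,fx=4,fy=4))"
```

```text
pos [ 0.5789 -0.1503  0.1567] F [ 0.5 -0.7 -2.3] open 0.0496 t 12.625
turn [ 0.09 -0.02 -0.01] shift after [-0.1 -0.3  6.7] shift now axes [-0.1 -0.3  6.7]
```

View pics/t2c.png

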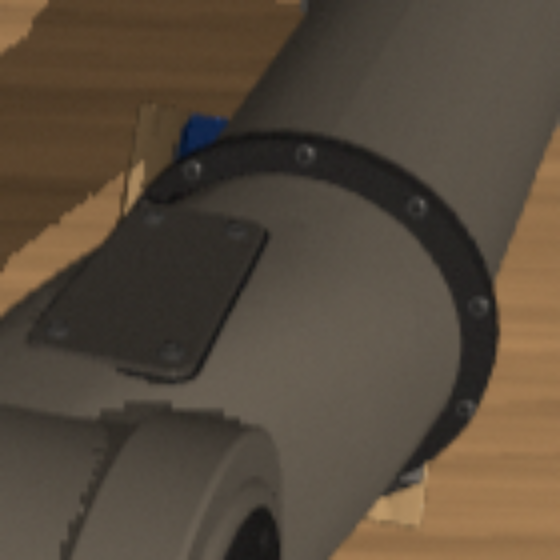

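The top view is blocked by the arm, with only a blue corner showing at about (200,130) in the crop. The pose agrees to 0.3 mm, so I'll lower onto the studs by force and height.

```bash
python3 -m inch '[-0.0001,-0.0003,0.007,0.1,0,0,0.3,0,0,0.003,0,0,0,0.3,0,0,0.003,0,0,0,0.3]'; python3 -c "
from h import *
go(.5786,-.1503,.1305,-7.9)"
```

```text
t: 13.05
ee_pos: [0.5788, -0.1504, 0.1432]
tcp_rot: [0.754, 0.657, 0.0, 0.0]
ft_force: [0.1, 0.2, -2.3]
opening: 0.0499
pos [ 0.5788 -0.1504  0.1432] F [ 0.1  0.2 -2.3] open 0.0499 t 13.05
turn [ 0.02 -0.02 -0.  ] shift after [ 0.1 -0.2 12.7] shift now axes [ 0.1 -0.2 12.7]
```

```bash
for i in 1; do python3 -m inch '[0,-0.0002,0.003,0,0,0,0.3,0,0,0.003,0,0,0,0.3]'; done; python3 -c "
from h import *
go(.5786,-.1503,.1305,-7.9)"
```

```text
t: 13.3
ee_pos: [0.579, -0.1506, 0.1373]
tcp_rot: [0.754, 0.657, 0.001, 0.0]
ft_force: [-2.0, 0.2, 12.7]
opening: 0.0499
pos [ 0.579  -0.1506  0.1373] F [-2.   0.2 12.7] open 0.0499 t 13.3
turn [ 0.07 -0.03 -0.01] shift after [ 0.2 -0.4  6.8] shift now axes [ 0.2 -0.4  6.8]
```

```bash
python3 -m inch '[0,0,0.003,0,0,0,0.3,0,0,0.002,0,0,0,0.3]'; python3 -c "
from h import *
go(.5786,-.1503,.1305,-7.9)"
```

```text
t: 13.55
ee_pos: [0.5792, -0.1509, 0.1328]
tcp_rot: [0.754, 0.657, 0.001, 0.0]
ft_force: [-2.2, 2.2, 5.3]
opening: 0.0497
pos [ 0.5792 -0.1509  0.1328] F [-2.2  2.2  5.3] open 0.0497 t 13.55
turn [ 0.11 -0.05 -0.03] shift after [ 0.5 -0.7  2.3] shift now axes [ 0.5 -0.7  2.3]
```

Engaged and past the catches (12.7 N, then 5.3 N). Now push it home.

```bash
python3 -m inch '[0,0,0.003,0,0,0,0.3,0,0,0.004,0,0,0,0.3]'; python3 -c "
from h import *
go(.5786,-.1503,.1305,-7.9)"
```

```text
t: 13.8
ee_pos: [0.5791, -0.1516, 0.1278]
tcp_rot: [0.754, 0.656, 0.002, -0.0]
ft_force: [-15.3, 3.6, 44.6]
opening: 0.0494
pos [ 0.5791 -0.1516  0.1278] F [-15.3   3.6  44.6] open 0.0494 t 13.8
turn [ 0.11 -0.14 -0.06] shift after [ 1.2 -0.6 -2.7] shift now axes [ 1.2 -0.6 -2.7]
```

```bash
python3 -m inch '[0,0,-0.002,0,0,0,0.3,0,0,0,0,0,0,1,0,0,0,0,0,0,1,0,0,0,0,0,0,1,0,0,-0.04,0,0,0,1,0,0,-0.055,0,0,0,1,0,0,-0.04,0,0,0,1,0,0,0,0,0,0,1]'>/dev/null; python3 -c "
from m import *
im,d,c=grab('wrist','w4.png'); np.savez('w4.npz',im=im,d=d)
go(.5786,-.1503,.29,-7.9)
a=studs(im,d,c,.073,.084,(290,345,105,265))
if len(a)==2: print((sum(a)/2).round(4),np.rad2deg(np.arctan2(*(a[0]-a[1])[1::-1])))
blocks(im,d,c,.062,.006)
P=pts(d,c);hsv=cv2.cvtColor(im,cv2.COLOR_BGR2HSV);q=(cv2.inRange(hsv,(100,120,30),(130,255,255))>0)&(abs(P[...,2]-.062)<.02)
q[:, :280]=0;X=P[q];A=np.c_[X[:,:2]-X[:,:2].mean(0),np.ones(len(X))];print(len(X),np.linalg.lstsq(A,X[:,2],rcond=None)[0])"
```

```text
pos [ 0.5784 -0.1517  0.2667] F [-0.3  0.1  0.3] open 0.094 t 14.85
turn [-0.02 -0.1  -0.06] shift after [  1.4  -0.  -23.3] shift now axes [  1.4  -0.  -23.3]
stud px [316.3 155.4] n 501 r 13.6 world [ 583.7 -107.8   78.6] circ [ 583.7 -108.2   79. ] tool [ 43.9  -0.8 188.2]
stud px [316.4 239.3] n 412 r 12.3 world [ 571.4 -195.6   78.3] circ [ 571.3 -194.3   79. ] tool [-44.8  -0.8 188.3]
[ 0.5775 -0.1517  0.0785] 82.01892955661408
blue (np.float64(316.0), np.float64(189.0)) ctr mm 577.1 -152.4 LxW 157.7 48.9 long ang 82.1 z 0.0643
5158 [0.00176963 0.00167873 0.06425207]
```

View pics/w4.png

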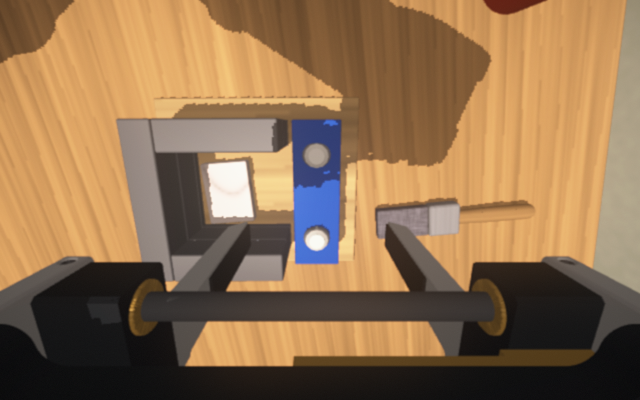

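```bash
python3 -c "
from m import *
for f in('w2','w3','w4'):
    z=np.load(f+'.npz');d=z['d'];P=pts(d,cam('wrist'))
    print(f,{k:(np.median(P[v0:v1,u0:u1,2])-P[0,0,2]*0).round(4) for k,(u0,u1,v0,v1) in dict(table=(365,380,60,90),wall=(160,260,130,145),board=(263,285,170,210),wall2=(125,150,130,250),deck=(305,330,180,215)).items()})
z=np.load('w4.npz');P=pts(z['d'],cam('wrist'));print(np.median(P[175:225,344:350,2]), np.median(P[10:60,100:180,2]))
"
```

```text
w2 {'table': np.float64(0.018), 'wall': np.float64(0.1194), 'board': np.float64(0.0298), 'wall2': np.float64(0.1193), 'deck': np.float64(0.0399)}
w3 {'table': np.float64(-0.0028), 'wall': np.float64(-0.0015), 'board': np.float64(-0.0028), 'wall2': np.float64(0.0506), 'deck': np.float64(0.0371)}
w4 {'table': np.float64(-0.0018), 'wall': np.float64(0.1001), 'board': np.float64(0.0105), 'wall2': np.float64(0.1), 'deck': np.float64(0.0627)}
0.010273277914492535 -0.0011871035661609186
```

Relative to the wall and board in the same image, the deck sits about 2.3 mm above home, with table, wall, board and sill heights all reading true to 0.5 mm. I'll push it down again with closed fingertips on the middle of the deck.

```bash
python3 -m inch '[0,0,0.04,0,-0.1,0,0,0,0,0.04,0,0,0,0,0,0,0.01,0,0,0,0,0,0,0,0,0,0,0,0,0,0,0,0,0,0]' ; python3 -c "
from h import *
go(.5784,-.1517,.1615,-7.9)"
```

```text
t: 15.48
ee_pos: [0.5779, -0.1514, 0.1729]
tcp_rot: [0.754, 0.656, -0.001, -0.001]
ft_force: [0.1, -0.4, -0.4]
opening: 0.0474
pos [ 0.5779 -0.1514  0.1729] F [ 0.1 -0.4 -0.4] open 0.0474 t 15.475
turn [-0.13  0.02 -0.06] shift after [-0.3  0.5 11.4] shift now axes [-0.3  0.5 11.4]
```

```bash
python3 -m inch '[0,0,0,0,0,0,0,0,0,0,0,0,0,0,0,0,0,0,0,0,0,0,0,0.006,0,0,0,0,0,0,0.004,0,0,0,0]' ; python3 -c "
from h import *
go(.5784,-.1517,.1615,-7.9)"
```

```text
t: 16.1
ee_pos: [0.5791, -0.1513, 0.1649]
tcp_rot: [0.754, 0.657, 0.001, 0.0]
ft_force: [0.4, 0.6, -1.0]
opening: 0.0009
pos [ 0.5791 -0.1513  0.1649] F [ 0.4  0.6 -1. ] open 0.0009 t 16.1
turn [ 0.09 -0.03 -0.03] shift after [-0.5 -0.6  3.4] shift now axes [-0.5 -0.6  3.3]
```

```bash
python3 -m inch '[0,-0.0006,0.002,0,0,0,0,0,0,0.002,0,0,0,0]' ; python3 -m inch '[0,0,0.002,0,0,0,0]'; python3 -m inch '[0,0,0.002,0,0,0,0]'
```

```text
t: 16.35
ee_pos: [0.5786, -0.1513, 0.1604]
tcp_rot: [0.754, 0.656, 0.001, 0.0]
ft_force: [0.3, -0.8, 6.0]
opening: 0.0006
t: 16.48
ee_pos: [0.5785, -0.1514, 0.1592]
tcp_rot: [0.754, 0.656, 0.001, 0.0]
ft_force: [-16.6, 7.1, 49.6]
opening: 0.0004
t: 16.6
ee_pos: [0.5784, -0.1516, 0.1591]
tcp_rot: [0.755, 0.656, 0.002, -0.001]
ft_force: [-19.1, 8.4, 60.2]
opening: 0.001
```

Hard stop at tip height 0.0622 against the expected deck height of 0.062: home. Backing off and checking.

```bash
python3 -m inch '[0,0,-0.01,0,0,0,0,0,0,-0.05,0,0,0,1,0,0,-0.05,0,0,0,1,0,0,0,0,0,0,1,0,0,0,0,0,0,1]' ; python3 -c "
from m import *
for k in range(2):
    im,d,c=grab('wrist','w5.png'); np.savez('w5.npz',im=im,d=d);P=pts(d,c)
    q=(cv2.inRange(cv2.cvtColor(im,cv2.COLOR_BGR2HSV),(100,120,30),(130,255,255))>0); q[:,:280]=0;q[:,360:]=0;q=cv2.erode(q.astype(np.uint8),np.ones((5,5)))>0
    X=P[q];A=np.c_[X[:,:2]-X[:,:2].mean(0),np.ones(len(X))]
    print('wall',np.median(P[130:145,170:250,2]),'board',np.median(P[170:210,263,2]),'table',np.median(P[60:90,365:380,2]),'deckplane',np.linalg.lstsq(A,X[:,2],rcond=None)[0].round(4))
go(.5786,-.1503,.29,-7.9)
a=studs(im,d,c,.073,.084,(290,345,105,265))
print((sum(a)/2).round(4),np.rad2deg(np.arctan2(*(a[0]-a[1])[1::-1])))"
```

```text
t: 17.23
ee_pos: [0.5779, -0.1521, 0.2722]
tcp_rot: [0.755, 0.656, 0.001, -0.001]
ft_force: [0.1, 0.0, -0.2]
opening: 0.0371
wall 0.10139172327780119 board 0.011979718677865209 table -0.00016654401304003197 deckplane [0.0007 0.0335 0.0628]
wall 0.10139389982466529 board 0.01176142728488111 table -0.00015279367993395465 deckplane [0.0028 0.0475 0.0631]
pos [ 0.5778 -0.1523  0.2719] F [ 0.4 -0.1 -0.1] open 0.045 t 17.325
turn [-0.   -0.17 -0.12] shift after [  2.1   0.5 -18.1] shift now axes [  2.2   0.5 -18.1]
stud px [317.4 154.9] n 423 r 12.2 world [ 583.6 -107.9   76.7] circ [ 583.7 -108.    76.9] tool [ 44.2  -0.4 195.4]
stud px [317.6 237.5] n 342 r 11.5 world [ 571.4 -196.    76.6] circ [ 571.5 -194.6   77. ] tool [-44.8  -0.3 195.2]
[ 0.5775 -0.152   0.0766] 82.07313359681743
```

```bash
python3 -c "
from m import *
z=np.load('w5.npz');P=pts(z['d'],cam('wrist'))
for k,(u0,u1,v0,v1) in dict(table=(365,380,60,90),wall=(160,260,130,145),wall2=(130,150,130,250),board=(263,280,170,210),deck=(305,330,180,215),deckfar=(303,332,125,138),decknear=(303,332,250,258),sill=(340,344,150,220)).items():
  print(k,np.median(P[v0:v1,u0:u1,2]).round(4),end=' ')
go(.5786,-.1503,.29,-7.9); blocks(z['im'],z['d'],cam('wrist'),.062,.006)
zz=np.load('top0.npz');P=pts(zz['d'],cam('top'));print('top sill0',np.median(P[176:182,398:410,2]))
"; python3 -c "
import cv2;im=cv2.imread('pics/w5.png');print(im[185:215:10,300:345:8].tolist())"
```

```text
table -0.0006 wall 0.1011 wall2 0.101 board 0.0116 deck 0.0615 deckfar 0.0615 decknear 0.0616 sill 0.0118 pos [ 0.5778 -0.1523  0.2719] F [ 0.4 -0.1 -0.1] open 0.045 t 17.325
turn [-0.   -0.17 -0.12] shift after [  2.1   0.5 -18.1] shift now axes [  2.2   0.5 -18.1]
blue (np.float64(317.0), np.float64(189.0)) ctr mm 577.1 -152.2 LxW 157.2 48.3 long ang 81.7 z 0.0615
top sill0 0.022141621452055227
[[[220, 122, 82], [222, 124, 81], [222, 122, 79], [220, 118, 75], [217, 116, 73], [153, 106, 115]], [[223, 126, 83], [221, 123, 80], [220, 122, 78], [218, 118, 75], [216, 116, 73], [136, 106, 115]], [[222, 123, 80], [222, 121, 78], [219, 119, 76], [218, 117, 74], [216, 115, 73], [119, 103, 117]]]
```

Blue is home: the deck reads 39.5 mm below the wall tops (nominal 40) and level along its length. Now the orange block.

```bash
python3 -m inch '[0,0,0,0,0,-7.8,1,0.056,0.006,0,0,0,0,1,0.056,0.006,0,0,0,0,1,0.056,0.006,0,0,0,0,1,0.056,0.006,0,0,0,0,1,0.056,0.006,0,0,0,0,1,0.056,0.006,0,0,0,0,1,0.056,0.006,0,0,0,0,1,0,0,0,0,0,0,1]'>/dev/null ; python3 -c "
from m import *
go(.620,.2395,.2694,0)"
```

```text
pos [0.6186 0.2503 0.2615] F [ 0.3 -0.9 -0.2] open 0.094 t 18.45
turn [-0.71  0.18 -0.19] shift after [-10.8   1.4  -7.9] shift now axes [-10.8   1.4  -7.8]
```

```bash
python3 -m inch '[-0.0108,0.0014,-0.0078,-0.7,0.2,-0.2,1,0,0,0,0,0,0,1]'>/dev/null
cat >> m.py <<'E'
def face(im,c,zt,lo,hi,roi):
    u0,u1,v0,v1=roi; m=cv2.inRange(cv2.cvtColor(im,cv2.COLOR_BGR2HSV),lo,hi); k=np.zeros_like(m);k[v0:v1,u0:u1]=m[v0:v1,u0:u1]
    k=cv2.morphologyEx(cv2.morphologyEx(k,cv2.MORPH_CLOSE,np.ones((25,25))),cv2.MORPH_OPEN,np.ones((3,3)))
    cs,_=cv2.findContours(k,0,1); q=max(cs,key=cv2.contourArea)[:,0]
    X=np.array([ray(a,b,zt,c)[:2] for a,b in q])*1000; (x,y),(w,h),a=cv2.minAreaRect(X.astype(np.float32)); a+=90*(w<h)
    s=sense();M=R.from_quat(s["tcp_rot"]).as_matrix(); t=(np.array([x,y,zt*1000])-s["ee_pos"]*1000)@M
    print("face",q.min(0),q.max(0),"ctr",round(x,1),round(y,1),"LxW",round(max(w,h),1),round(min(w,h),1),"ang",round((a+90)%180-90,2),"tool",t.round(1))
E
python3 - <<'E'
from m import *
go(.620,.2395,.2694,0)
im,d,c=grab("wrist","w6.png"); np.savez("w6.npz",im=im,d=d)
go(.620,.2395,.2694,0)
face(im,c,.04,(3,150,60),(17,255,255),(270,370,60,290))
blocks(im,d,c)
E
```

```text
pos [0.62   0.2366 0.2685] F [ 0.1 -0.6  0.4] open 0.0941 t 18.7
turn [-0.05  0.1  -0.08] shift after [ 2.9  0.  -0.9] shift now axes [ 2.9  0.  -0.9]
pos [0.6197 0.2371 0.2681] F [ 0.2 -0.   0.3] open 0.0936 t 18.75
turn [-0.09  0.1  -0.07] shift after [ 2.4  0.3 -1.3] shift now axes [ 2.4  0.3 -1.3]
face [270  60] [369 253] ctr 621.6 263.9 LxW 216.1 111.5 ang -87.33 tool [ 27.2   2.2 228.1]
blue (np.float64(17.0), np.float64(160.0)) ctr mm 278.3 249.9 LxW 215.3 44.9 long ang 73.4 z 0.0398
orange (np.float64(376.0), np.float64(31.0)) ctr mm 678.0 403.0 LxW 69.3 37.9 long ang -67.1 z 0.0306
orange (np.float64(364.0), np.float64(181.0)) ctr mm 689.3 237.5 LxW 184.0 158.6 long ang 0.0 z 0.0393
```

View pics/w6.png

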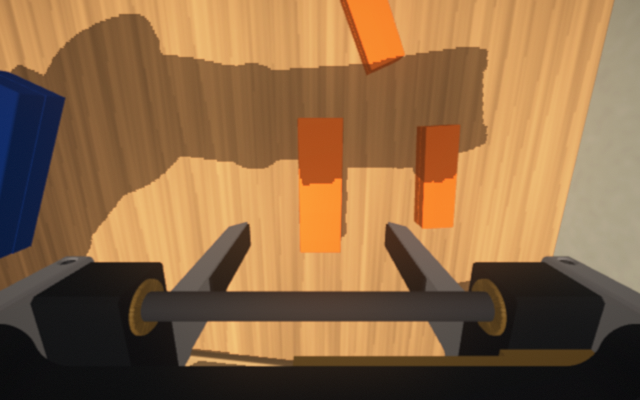

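The orange target is at (320,185), with look-alikes at (437,176) and (375,35). Wood is less saturated than the block, so I'll tighten the mask.

Run:
```python
from m import *
c=cam("wrist"); z=np.load("w6.npz"); im,d=z['im'],z['d']
h=cv2.cvtColor(im,cv2.COLOR_BGR2HSV); print(h[150,290],h[150,320],h[220,320],h[220,350],h[220,290])
face(im,c,.04,(3,185,60),(17,255,255),(280,370,100,270))
z=np.load("w5.npz")
go(.58,-.15,.3,0)
P=pts(d,c); q=P[125:245,305:336,2]; print("top z",np.median(q),"table",np.median(P[200:240,265:285,2]))
```

```text
[ 14 152 131] [ 11 213 174] [ 15 203 251] [ 16 137 233] [ 15 142 224]
face [298 118] [342 251] ctr 621.6 238.7 LxW 157.2 49.8 ang -89.71 tool [  2.    2.2 228.1]
pos [0.6197 0.2371 0.2681] F [ 0.2 -0.   0.3] open 0.0936 t 18.75
turn [-0.09  0.1  -0.07] shift after [-387.1  -39.7  -31.9] shift now axes [-387.2  -39.3  -31.1]
top z 0.039516053463250655 table -0.00039672314935745856
```

Run:
```python
from m import *
c=cam("wrist")
for f in("w1","w3"):
    z=np.load(f+".npz"); im,d=z['im'],z['d']
    face(im,c,.04,(100,120,30),(130,255,255),(280,350,100,270)); studs(im,d,c,.047,.062,(290,345,115,255))
```

```text
face [295 119] [338 251] ctr 618.0 238.1 LxW 156.2 47.5 ang -89.68 tool [  1.5  -1.4 228.1]
stud px [316.5 151.5] n 431 r 12.6 world [617.7 282.5  52.9] circ [617.7 282.5  53.4] tool [ 45.8  -1.7 215.2]
stud px [317.1 229.2] n 350 r 11.3 world [618.2 193.6  52.4] circ [618.1 193.8  53. ] tool [-43.1  -1.1 215.8]
face [295 120] [338 252] ctr 618.2 237.1 LxW 156.3 47.4 ang -89.66 tool [  0.4  -1.2 228.1]
stud px [316.9 152.2] n 428 r 12.5 world [618.1 281.6  52.6] circ [618.2 282.5  53.2] tool [ 44.9  -1.3 215.4]
stud px [317.5 229.8] n 354 r 11.2 world [618.7 193.1  52.8] circ [618.6 194.3  53.5] tool [-43.6  -0.7 215.4]
```

```bash
python3 -m inch '[0.0014,0.0028,0.04,0,0.1,-0.3,1,0,0,0.05,0,0,0,1,0,0,0.045,0,0,0,1,0,0,0.02,0,0,0,1,0,0,0,0,0,0,1]' >/dev/null; python3 -c "
from h import *
go(.6225,.2385,.108,0.3)"
```

```text
pos [0.6241 0.2344 0.1116] F [-1.  -0.3  0.6] open 0.0938 t 19.375
turn [ 0.09 -0.16 -0.42] shift after [ 4.1 -1.6  3.6] shift now axes [ 4.1 -1.7  3.6]
```

```bash
python3 -m inch '[0.0041,-0.0016,0.0045,0.1,-0.15,-0.4,1,0,0,0,0,0,0,1]' >/dev/null; python3 -c "
from h import *
go(.6225,.2385,.107,0.3)";python3 -m inch '[0,0,0,0,0,0,0.35,0,0,0,0,0,0,0.3,0,0,0,0,0,0,0.3,0,0,0,0,0,0,0.3,0,0,0,0,0,0,0.3,0,0,0,0,0,0,0.3]' >/dev/null; python3 -c "
from h import *
go(.6225,.2385,.107,0.3)"
```

```text
pos [0.6237 0.2391 0.1097] F [-0.3  0.1  0.8] open 0.0942 t 19.625
turn [ 0.15 -0.1  -0.01] shift after [-0.6 -1.3  2.7] shift now axes [-0.6 -1.3  2.7]
pos [0.6245 0.2397 0.1119] F [0.3 0.3 0.7] open 0.0497 t 20.375
turn [ 0.29 -0.19  0.01] shift after [-1.1 -2.   4.9] shift now axes [-1.2 -2.   4.9]
```

```bash
python3 -m inch '[0,0,-0.02,0,0,0,0.3,0,0,-0.05,0,0,0,0.3,0,0,-0.06,0,0,0,0.3,0,0,-0.03,0,0,8.2,0.3,0,0,0,0,0,0,0.3]' >/dev/null; python3 -c "
from h import *
go(.5788,-.1508,.26,-7.95)"
```

```text
pos [0.6236 0.2379 0.2811] F [-0.   1.1 -2.4] open 0.0497 t 21.0
turn [ 0.29 -0.24 -0.21] shift after [-391.2    9.4   21.1] shift now axes [-391.2   10.7   19.6]
```

```bash
python3 -m inch '[-0.055,0.0015,0.001,0,0,0,0.3,-0.055,0.0015,0.001,0,0,0,0.3,-0.055,0.0015,0.001,0,0,0,0.3,-0.055,0.0015,0.001,0,0,0,0.3,-0.055,0.0015,0.001,0,0,0,0.3,-0.055,0.0015,0.001,0,0,0,0.3,-0.055,0.0015,0.001,0,0,0,0.3,0,0,0,0,0,0,0.3]' >/dev/null; python3 -c "
from h import *
go(.5788,-.1508,.21,-7.95)"
```

```text
pos [ 0.5776 -0.1558  0.2688] F [-0.1 -0.2 -1.7] open 0.0493 t 22.0
turn [ 0.   -0.1   1.12] shift after [ 5.1  0.5 58.8] shift now axes [ 5.   0.6 58.8]
```

```bash
python3 -m inch '[0.005,0.0006,0.03,0,0,1.1,0.3,0,0,0.028,0,0,0,0.3,0,0,0,0,0,0,0.3]' >/dev/null; python3 -c "
from h import *
go(.5788,-.1508,.20,-7.95)"
```

```text
pos [ 0.5779 -0.1499  0.2083] F [ 1.  -0.4 -1.7] open 0.0498 t 22.375
turn [-0.12 -0.12  0.28] shift after [-0.7  1.   8.3] shift now axes [-0.8  1.   8.3]
```

```bash
python3 -m inch '[-0.0008,0.001,0.008,-0.1,-0.1,0.3,0.3,0,0,0,0,0,0,0.3]' >/dev/null; python3 -c "
from h import *
go(.5788,-.1508,.194,-7.95)"
```

```text
pos [ 0.5793 -0.1504  0.201 ] F [-0.8 -0.4 -1.4] open 0.0501 t 22.625
turn [ 0.03 -0.02  0.08] shift after [-0.5 -0.4  7. ] shift now axes [-0.5 -0.5  7. ]
```

```bash
python3 -m inch '[-0.0005,-0.0005,0.007,0,0,0,0.3,0,0,0.004,0,0,0,0.3]'; python3 -c "
from h import *
go(.5788,-.1508,.174,-7.95)"
```

```text
t: 22.88
ee_pos: [0.5793, -0.1507, 0.1906]
tcp_rot: [0.754, 0.657, 0.001, 0.001]
ft_force: [0.1, -0.2, -2.4]
opening: 0.05
pos [ 0.5793 -0.1507  0.1906] F [ 0.1 -0.2 -2.4] open 0.05 t 22.875
turn [ 0.14 -0.05  0.12] shift after [-0.2 -0.5 16.6] shift now axes [-0.2 -0.5 16.6]
```

```bash
python3 -m inch '[-0.0002,-0.0005,0.003,0.1,0,0.1,0.3,0,0,0.003,0,0,0,0.3]'; python3 -m inch '[0,0,0.003,0,0,0,0.3]';python3 -c "
from h import *
go(.5788,-.1508,.174,-7.95)"
```

```text
t: 23.12
ee_pos: [0.5788, -0.1509, 0.1843]
tcp_rot: [0.754, 0.657, 0.001, 0.0]
ft_force: [0.6, 0.3, -1.7]
opening: 0.0496
t: 23.25
ee_pos: [0.5788, -0.1509, 0.1814]
tcp_rot: [0.754, 0.657, 0.001, -0.0]
ft_force: [-2.5, -0.0, 11.1]
opening: 0.0499
pos [ 0.5788 -0.1509  0.1814] F [-2.5 -0.  11.1] open 0.0499 t 23.25
turn [ 0.04 -0.06  0.02] shift after [ 0.1 -0.1  7.4] shift now axes [ 0.1 -0.1  7.4]
```

On the catches at 7.4 mm short with 11 N: engaged cleanly. Press.

```bash
python3 -m inch '[0,0,0.003,0,0,0,0.3,0,0,0.002,0,0,0,0.3]'; python3 -m inch '[0,0,0.003,0,0,0,0.3]';python3 -c "
from h import *
go(.5788,-.1508,.174,-7.95)"
```

```text
t: 23.5
ee_pos: [0.5792, -0.1513, 0.1771]
tcp_rot: [0.754, 0.656, 0.001, 0.0]
ft_force: [-3.8, 0.9, 7.2]
opening: 0.0498
t: 23.62
ee_pos: [0.5791, -0.1514, 0.1744]
tcp_rot: [0.754, 0.656, 0.001, 0.0]
ft_force: [-4.7, 1.0, 6.6]
opening: 0.05
pos [ 0.5791 -0.1514  0.1744] F [-4.7  1.   6.6] open 0.05 t 23.625
turn [ 0.1  -0.09  0.  ] shift after [ 0.6 -0.4  0.4] shift now axes [ 0.6 -0.4  0.4]
```

```bash
python3 -m inch '[0,0,0.003,0,0,0,0.3]'; python3 -m inch '[0,0,-0.001,0,0,0,0.3,0,0,0,0,0,0,1,0,0,0,0,0,0,1,0,0,0,0,0,0,1,0,0,-0.04,0,0,0,1,0,0,-0.005,0,0,0,0,0,0,0,0,0,0,0,0,0,0,0,0,0,0,0,0,0,0,0,0,0,0,0,0,0,0,0,0,0,0,0,0,0,0,0]';python3 -c "
from h import *
go(.5788,-.1514,.199,-7.95)"
```

```text
t: 23.75
ee_pos: [0.579, -0.1518, 0.1727]
tcp_rot: [0.755, 0.656, 0.002, -0.0]
ft_force: [-15.2, 5.7, 44.8]
opening: 0.0499
t: 25.12
ee_pos: [0.5784, -0.1516, 0.2173]
tcp_rot: [0.754, 0.656, 0.0, -0.001]
ft_force: [-0.7, 0.2, 0.3]
opening: 0.0331
pos [ 0.5784 -0.1516  0.2173] F [-0.7  0.2  0.3] open 0.0331 t 25.125
turn [-0.05 -0.12 -0.01] shift after [ 0.3  0.3 18.3] shift now axes [ 0.2  0.3 18.3]
```

```bash
python3 -m inch '[0,0,0,0,0,0,0,0,0,0.006,0,0,0,0,0,0,0.006,0,0,0,0,0,0,0.003,0,0,0,0]'; python3 -m inch '[0,0,0.0025,0,0,0,0]'; python3 -c "
from h import *
go(.5788,-.1514,.199,-7.95)"
```

```text
t: 25.62
ee_pos: [0.5784, -0.1515, 0.2011]
tcp_rot: [0.754, 0.656, 0.0, -0.001]
ft_force: [0.5, -0.2, -1.0]
opening: 0.0004
t: 25.75
ee_pos: [0.5785, -0.1516, 0.1992]
tcp_rot: [0.754, 0.656, 0.001, -0.001]
ft_force: [-16.7, 6.9, 56.7]
opening: 0.0006
pos [ 0.5785 -0.1516  0.1992] F [-16.7   6.9  56.7] open 0.0006 t 25.75
turn [-0.06 -0.16 -0.01] shift after [0.3 0.3 0.2] shift now axes [0.3 0.3 0.2]
```

Hard stop with the tip at 0.1022 (home is 0.102). Retreat and verify.

```bash
python3 -m inch '[0,0,-0.01,0,0,0,0,0,0,-0.05,0,0,0,1,0,0,-0.05,0,0,0,1,0,0,0,0,0,0,1,0,0,0,0,0,0,1,0,0,0,0,0,0,1,0,0,0,0,0,0,1]' >/dev/null
python3 - <<'E'
from m import *
im,d,c=grab("wrist","w7.png")
P=pts(d,c); h=cv2.cvtColor(im,cv2.COLOR_BGR2HSV)
for k,(u0,u1,v0,v1) in dict(wall2=(120,140,130,230),orange=(305,328,140,240),o_far=(305,328,125,145),o_near=(305,328,235,250),o_left=(299,304,150,230),o_right=(328,333,150,230)).items(): print(k,np.median(P[v0:v1,u0:u1,2]).round(4),end=" ")
face(im,c,.102,(3,185,60),(17,255,255),(270,370,80,290))
go(.579,-.151,.35,-8)
E
```

```text
wall2 -0.0 orange 0.1019 o_far 0.1018 o_near 0.1019 o_left 0.1018 o_right 0.1019 face [295 121] [342 262] ctr 577.1 -153.4 LxW 158.0 49.9 ang 81.98 tool [ -2.    0.4 208.6]
pos [ 0.5778 -0.1519  0.3106] F [-0.5  0.2 -1. ] open 0.0609 t 26.675
turn [-0.25 -0.12  0.01] shift after [  1.1   1.1 -39.4] shift now axes [  1.2   0.9 -39.4]
```

View pics/w7.png

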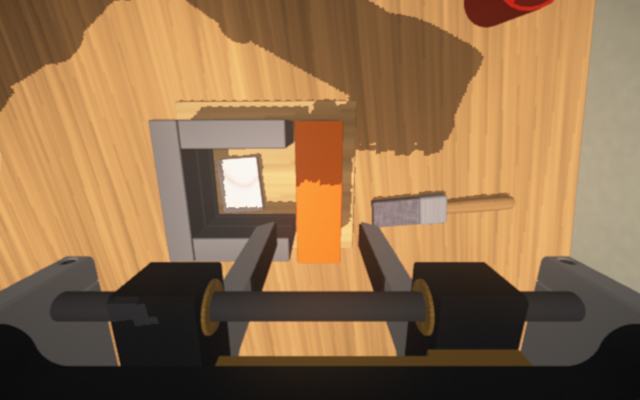

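The orange top is level at 0.1019 with the table at 0.000. Tile, brush and pot are undisturbed, and the gripper is clear. Handing in.

```bash
python3 -c "
from h import *
job.close_job(); print(sense()['t'])"
```

```text
the job is handed in; nothing more can be done
the job is handed in; nothing more can be done
```

The smaller blue block is on the sill's studs and the largest orange block is on the blue one. I let go, backed the gripper clear and handed the job in at about 27 s of the 64 s allowed.

- **Heights:** the orange top reads 101.9 mm above a table reading of 0.0 (102 is home for both blocks). It is level to about 0.1 mm end to end and side to side. With the total right, neither layer has room for a gap.
- **Blue's first press fell short:** after it, the blue block still read about 2 mm high. I pushed it again with closed fingertips to a hard stop at 62.2 mm (home is 62). Its deck then read 39.5 mm below the wall tops, against 40 nominal.
- **Orange second press:** I gave the orange block the same fingertip push, and it stopped at 102.2 mm.
- **Sideways position and angle:** the last wrist view puts the orange centre about 1.5 mm from the measured blue stud midpoint, and the long side at 82.0° against 82.1° for the sill. Camera readings differed from each other by up to about 3 mm, so the stud fit is the better evidence of position.
- **Forces:** the hard stops peaked at about 60 N at the wrist (limit 120), through the fingers only. The 40 N limit is for the arm and the gripper's body, and neither appeared to touch anything.
- **Bystanders:** the tile and brush look undisturbed in the last wrist view, though I did not measure them. The pot was only partly in view at the edge.

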